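# Fit the missing hold-down spring on a drum brake shoe

## Task

One brake shoe still lacks its hold-down: thread the loose spring with its brass retainer cap over the bare rod, coils first, down onto the shoe. Where the drawn-in foot coil or the slot of the cap catches on the rod's cross pin, never force it but twist it slightly until it drops past. Then press the cap down below the pin against the spring and turn it clockwise to its stops, so that it springs up and locks with the pin in its cross groove, like the finished one on the other shoe. Leave it standing there by itself and do not knock the brake or the things around it.

Things in the scene. Friction and masses are not known exactly. Their poses are not given: they have to be found in the camera images.
- spring_set: The loose hold-down: a brass cap fastened on top of an upright coil spring, 54 mm tall in all, 0.07 kg, standing on its coils. Origin: on the axis at the underside of the cap's plate, 46 mm above the foot of the free spring; z up, x along the cap's slot. The cap is round, 38 mm across; grip any diameter of its rim, which reaches from 4 mm below to 8 mm above the origin.
- cap_top (a point): Centre of the cap plate's top face, 6 mm above the origin of spring_set. The plate has a 16 mm bore with a through slot, 24.5 x 6.5 mm, along x, and a blind groove across its top, 8 mm wide, 2.5 mm deep, lying 60 degrees anticlockwise (from above) of the slot. Beyond the groove two lugs, 3 mm high, stop the pin when the cap is turned 60 degrees clockwise. Same after half a turn.
- spring_foot (a point): Centre of the spring's open lower end, on which it stands. The coil is 30 mm outside, 24.4 mm inside, of 2.8 mm wire, but its lowest turn is drawn in to an oval that centres it on the rod: inside 24.4 mm along spring_set's x, 16 mm across. So it passes the cross pin only within about 10 degrees; else it catches, resting on the pin 43.5 mm above rod_seat.
- hold_spring (a joint): How far the spring is compressed (m), 0 when free. It pushes back with 0.7 N per mm: about 8 N when locked, 11 N at 15 mm.
- brake: The brake: a round steel plate, 178 mm across, fixed flat on the counter, with curved grey shoes at its +y and -y sides (rims 27 mm high), a wheel cylinder at +x and an adjuster block at -x (under 40 mm high). The +y shoe has its hold-down already fitted, 71 mm high at (0, +54 mm). Origin: centre of its underside; z up.
- rod_seat (a point): Foot of the bare rod: on its axis at the upper face of the -y shoe's web, 18 mm above the counter; axes as the brake's. The spring stands on this face when fitted. The rod is upright, 14 mm thick, with a tapered tip 53 mm above this point. When locked, the origin of spring_set is 35 mm above this point and the spring 11 mm compressed.
- rod_pin (a point): Centre of the rod's cross pin, 41 mm above rod_seat. The brass pin is 5 mm square, 22 mm end to end, level, and lies along the brake's x axis only roughly: up to 0.6 rad either way, not shown by this point's axes; see or feel it. The cap's slot passes it within about 4 degrees; else the plate rests on it, 43.5 mm above rod_seat. They do not turn; over 25 N, pushing or twisting, bends them.
- grease_tin: A bystander: green tin with a light lid, 73 mm across and 48 mm high, origin at the centre of its underside.
- tape_measure: A bystander: yellow tape measure standing on edge, 80 mm long and 62 mm high, origin at the centre of its underside.
- screwdriver: A bystander: yellow and black screwdriver, 210 mm long, origin at the centre of its underside.
- pliers: A bystander: pliers with red grips lying flat, 146 mm long, origin at the centre of its underside.
- oil_bottle: A bystander: small white oil bottle with a red spout, 139 mm high, 47 mm across, origin at the centre of its underside.

How it is judged:
On the way, in this order (a step that is already met when the one before it is completed fails the run):
1. the spring is threaded over the rod: its foot is within 4 mm of the seat's height and within 5 mm of the rod's axis (horizontal distance between spring_foot and rod_seat below 0.005 m and z of spring_foot in the frame of brake below 0.022 m), for 0.05 s.
2. the cap has been pressed down below the cross pin (origin less than 32.5 mm above the seat) (horizontal distance between spring_set and rod_seat below 0.004 m and z of spring_set in the frame of brake below 0.0505 m), for 0.05 s.
At the end, for the whole second after the job is handed in: The cap is locked, the pin in its groove: origin 33.5 to 37.5 mm above the seat, within 4 mm of the rod's axis, upright within 0.15 rad; the spring's foot on the web (within 3 mm in height, 5 mm of the axis), compressed over 8 mm; all at rest (z of spring_set in the frame of brake between 0.0515 and 0.0555 m and horizontal distance between spring_set and rod_seat below 0.004 m and horizontal distance between spring_foot and rod_seat below 0.005 m and z of spring_foot in the frame of brake below 0.021 m and angle between spring_set's own z axis and vertical below 0.15 rad and value of joint hold_spring above 0.008 m and linear speed of spring_set below 0.02 m/s); the robot touches nothing.
It fails at once if the spring or cap is forced: more than 25 N between the spring set and the brake with its rod (contact force between spring_set and brake above 25 N).
It fails at once if the gripper or arm knocks the brake with more than 15 N (contact force between any of the fingers, the arm and brake above 15 N).
It fails at once if a bystander is pushed more than 20 mm (distance of any of grease_tin, tape_measure, screwdriver, pliers, oil_bottle from where it was at the start of the episode above 0.02 m).
It also fails if it takes over 61 s, if anything falls off the work surface, if the arm or the gripper's body presses on something with over 40 N, if the wrist force passes 120 N, or if a joint passes its speed limit or range.

## Robot

A 6-joint arm with a two-finger parallel gripper is mounted at the origin on a cart in front of the work surface, level with it; the furniture and walls round the work are solid. World frame = base frame: x ahead of the robot, y to its left, z up, the work surface at z = 0. Lengths are in m, angles in rad, forces in N, time in s.
With the tool pointing down it reaches from about 0.3 to 0.75 m from the base axis. Payload 8.5 kg.
Tool frame: the origin (TCP) lies where the fingers leave the gripper's body, on its centre line; the fingertips stand 64 mm ahead of it and the grasp point (between the pads) lies 45 mm ahead of it (env.pinch_z is the distance from the TCP to the grasp point, in m); z points along the fingers, y is the line along which they close (so a half turn about z gives the same grasp; the last joint's range is limited). The gripper opens to 88 mm and grips with 3 to 60 N. Pads are 18 mm wide; open, the fingers measure 123 mm over their backs; the gripper's body (75 mm by 187 mm) begins 45 mm behind the grasp point.
Start: joints at [-1.409, 0.381, 1.297, -0, 1.464, -0.215], TCP at [0.202, -0.511, 0.303] pointing down, gripper open.
Joint ranges: [-3.11, 3.11], [-0.89, 2.33], [0.22, 2.48], [-1.42, 4.56], [0.17, 2.85], [-2.88, 2.88]. Speed limits (rad/s): [2.39, 2.39, 3.14, 3.14, 3.14, 3.14].

## Interface

Orientations are given as a unit quaternion [x, y, z, w].
In Python, from station import env, jaws, kin, status, imaging, job_done gives the robot as it stands. The module is installed in compiled form; this text tells all that it offers. Calls block until the motion is done:
- env.move_to(position, orientation): joint-space move of the TCP to a pose.
- env.move_l(position, speed=0.15, rotation=None, threshold=None): straight line of the TCP; rotation=None keeps the orientation; speed is the mean speed in m/s. With threshold (N) it stops when the force on the tool has changed by that much, and returns True; else False.
- env.movej(angles): joint-space move.
- jaws.set_gripper(opening, grip_force=None): finger opening in m; grip_force is the grip in N (None keeps the last); returns when the fingers have stopped.
- env.wait(seconds).
- kin.ik(position, orientation): joint angles nearest the present ones, or None.
- status.get_obs(): the state.
- imaging.capture(name): name is "scene" or "top" or "wrist"; returns a dict with "color" (420x560x3 uint8, red, green, blue), "depth" (420x560 float32, m along the optical axis (not along the pixel's ray), 0 where there is no reading), "fx", "fy", "cx", "cy" (pixels), "eye" and "rotation" of the camera in the world. Camera axes: x right, y down, z forward; pixel columns grow to the right and rows downward; lengths in m; the calibration is good to about 2 mm. A picture is of the moment at which its call begins.
A pose or a line that the arm cannot do raises env.Unreachable and nothing moves.
- job_done(): hands the job in; it is judged then, once.
The state is a dict: "time_s": time; "joint_pos": joint angles; "joint_velocities": joint speeds; "joint_torque": joint torques, N m; "ee_pos": TCP position; "tool_rot": TCP orientation; "wrist_force": force on the tool from outside, world axes, zero at the start; "ft_torque": the same for the moment, N m; "gripper_width": finger opening in m; "gripper_force": force on a finger pad.
Only numpy, scipy, OpenCV 4.12 (cv2) and the standard library are available. Lean on these libraries where they do the work, as an engineer would, in place of code of your own. Each camera call takes 0.05 s, during which the arm holds its last target. There are 200 camera calls.

## Working session

There is one attempt and no reset: what is moved stays moved. The work goes in short steps, each a Python script; the robot and the scene stay as the last script left them, time stands still between calls to the robot, and variables do not carry over. Pictures are saved under pics/ and viewed, at most 10 in all, crops included, and the job is handed in when it is done.

```bash
mkdir -p pics; cat > h.py <<'E'
import numpy as np, cv2
from station import env, jaws, kin, status, imaging, job_done
def save(c,n,crop=None,s=1):
    im=c["color"][:,:,::-1]
    if crop: im=im[crop[1]:crop[3],crop[0]:crop[2]]
    cv2.imwrite("pics/"+n,cv2.resize(im,None,fx=s,fy=s,interpolation=cv2.INTER_CUBIC))
def ray(c,u,v,z):
    d=np.array(c["rotation"])@np.array([(u-c["cx"])/c["fx"],(v-c["cy"])/c["fy"],1.]); e=np.array(c["eye"])
    return e+d*(z-e[2])/d[2]
def cloud(c):
    v,u=np.mgrid[:420,:560]; d=c["depth"]
    p=np.stack([(u-c["cx"])/c["fx"]*d,(v-c["cy"])/c["fy"]*d,d],-1)
    return p@np.array(c["rotation"]).T+np.array(c["eye"])
E
python3 - <<'E'
from h import *
import pickle
o=status.get_obs(); print(o["time_s"],o["ee_pos"],o["tool_rot"],o["wrist_force"])
cs={}
for n in("top","scene"):
    c=imaging.capture(n); cs[n]=c; print(n,c["eye"],c["fx"],c["rotation"])
pickle.dump(cs,open("c0.pkl","wb"))
save(cs["top"],"top0.png",None,1.4);save(cs["scene"],"scene0.png",None,1.4)
E
```

```text
0.0 [ 0.20235078 -0.51122894  0.30215156] [ 9.82300297e-01  1.87311537e-01  1.85205744e-05 -7.17606744e-04] [ 0.06072032 -0.6020558   0.4008449 ]
top [ 0.40326939 -0.17027438  1.49301837] 470.7086404501902 [-0.69740913  0.71512765 -0.0313756   0.0350502 ]
scene [-0.08948223 -0.93866897  1.15508828] 517.4159219856681 [ 0.88589661 -0.30209632  0.12005215 -0.33092671]
```

```bash
sed -i 's/^import numpy.*/&\nfrom scipy.spatial.transform import Rotation as R/; s/np.array(c\["rotation"\])@/R.from_quat(c["rotation"]).as_matrix()@/; s/np.array(c\["rotation"\]).T/R.from_quat(c["rotation"]).as_matrix().T/' h.py; cat h.py | head -20
```

```text
import numpy as np, cv2
from scipy.spatial.transform import Rotation as R
from station import env, jaws, kin, status, imaging, job_done
def save(c,n,crop=None,s=1):
    im=c["color"][:,:,::-1]
    if crop: im=im[crop[1]:crop[3],crop[0]:crop[2]]
    cv2.imwrite("pics/"+n,cv2.resize(im,None,fx=s,fy=s,interpolation=cv2.INTER_CUBIC))
def ray(c,u,v,z):
    d=R.from_quat(c["rotation"]).as_matrix()@np.array([(u-c["cx"])/c["fx"],(v-c["cy"])/c["fy"],1.]); e=np.array(c["eye"])
    return e+d*(z-e[2])/d[2]
def cloud(c):
    v,u=np.mgrid[:420,:560]; d=c["depth"]
    p=np.stack([(u-c["cx"])/c["fx"]*d,(v-c["cy"])/c["fy"]*d,d],-1)
    return p@R.from_quat(c["rotation"]).as_matrix().T+np.array(c["eye"])
```

View pics/top0.png

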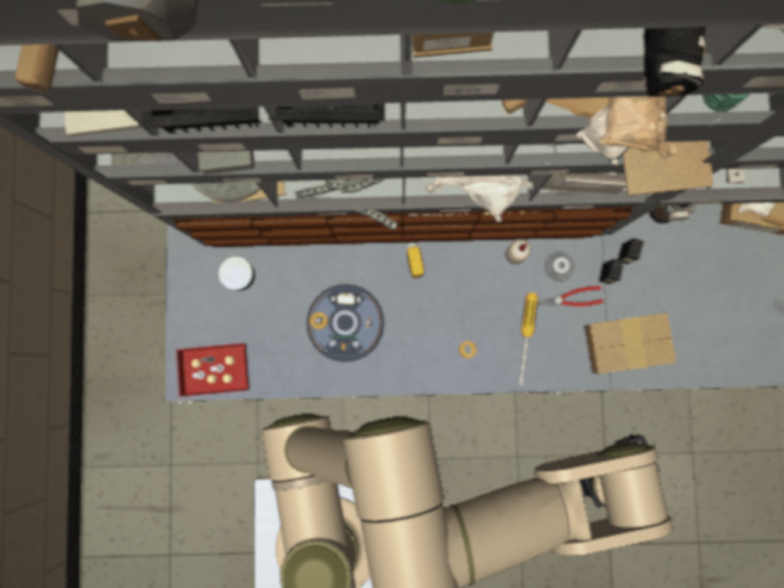

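View pics/scene0.png

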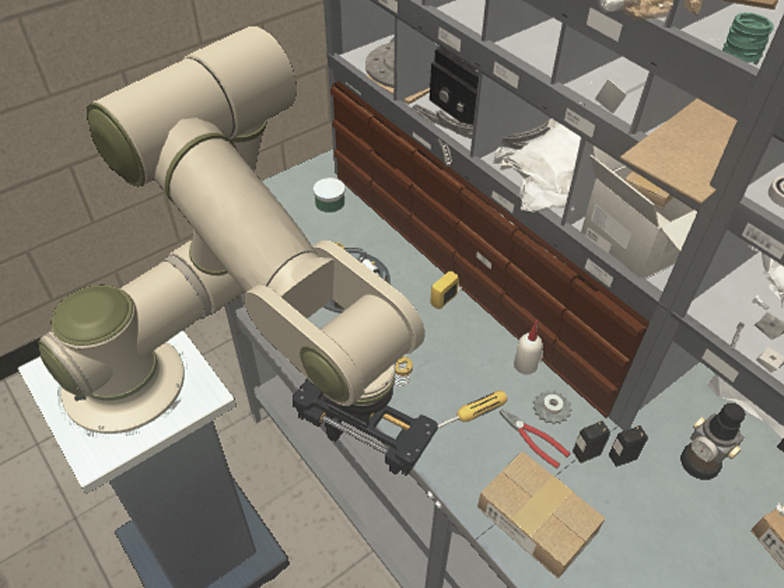

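The top view shows the loose spring at (334,250) in raw pixels, the brake centre at (246,231), the fitted cap at (227,229) and the bare rod at (264,231). The world's +x points up in the picture and +y left. Next I'll compute positions and take a close look from the wrist.

```bash
python3 - <<'E'
from h import *
import pickle
c=pickle.load(open("c0.pkl","rb"))["top"]
hsv=cv2.cvtColor(c["color"],cv2.COLOR_RGB2HSV)
m=((hsv[...,0]>12)&(hsv[...,0]<28)&(hsv[...,1]>110)&(hsv[...,2]>110)).astype(np.uint8)
for (x0,y0,x1,y1,z) in((322,238,346,262,.054),(215,217,238,242,.059)):
    v,u=np.nonzero(m[y0:y1,x0:x1]); u=u+x0;v=v+y0
    (cu,cv_),r=cv2.minEnclosingCircle(np.stack([u,v],1).astype(np.float32)); print(cu,cv_,r,ray(c,cu,cv_,z))
print("rod",ray(c,264,231,.071),"brake",ray(c,246,231,.01))
for w in((0.30,-0.2),):pass
P=cloud(c); print(P[250,327:342,2].round(3)); print(P[231,258:270,2].round(3))
E
```

```text
333.66217041015625 249.21621704101562 5.4747443199157715 [ 0.42568992 -0.31927263  0.054     ]
227.0 229.0 6.082862854003906 [0.49523032 0.00438944 0.059     ]
rod [ 0.48558456 -0.10894827  0.071     ] brake [ 0.49054408 -0.04952874  0.01      ]
[ 0.043  0.054  0.051  0.049 -0.007 -0.005 -0.002 -0.001  0.002  0.045
  0.048  0.05   0.046 -0.006  0.001]
[0.02  0.016 0.017 0.067 0.07  0.063 0.057 0.015 0.015 0.014 0.024 0.023]
```

```bash
cat >> h.py <<'E'
def down(a): return (R.from_euler("z",a,degrees=True)*R.from_quat([1,0,0,0])).as_quat()
def yaw():
    return np.degrees(R.from_quat(status.get_obs()["tool_rot"]).as_euler("ZYX"))[0]
E
python3 - <<'E'
from h import *
import pickle
cs={}
for n,p in(("rod",(.4856,-.109,.25)),("spr",(.4257,-.319,.25))):
    env.move_to(np.array(p),down(60)); env.wait(.3)
    o=status.get_obs(); cs[n]=imaging.capture("wrist"); c=cs[n]
    print(o["time_s"],o["ee_pos"],o["joint_pos"].round(2) if hasattr(o["joint_pos"],"round") else o["joint_pos"],c["eye"],c["rotation"],c["fx"])
pickle.dump(cs,open("c1.pkl","wb"))
im=np.hstack([cs["rod"]["color"],cs["spr"]["color"]])[:,:,::-1]
cv2.imwrite("pics/w1.png",cv2.resize(im,(800,300),interpolation=cv2.INTER_AREA))
E
```

```text
2.2 [ 0.48555608 -0.10937458  0.24998968] [-0.46  0.34  1.53 -0.    1.28  0.06] [ 0.52019055 -0.05080202  0.33185542] [ 0.95732071 -0.25653743 -0.03371448  0.12879809] 360.77936585465505
3.425 [ 0.42614921 -0.31816578  0.25011164] [-0.86  0.39  1.44  0.    1.31 -0.34] [ 0.46064565 -0.25952221  0.33197126] [ 0.95759528 -0.25551457 -0.03352773  0.12883893] 360.77936585465505
```

View pics/w1.png

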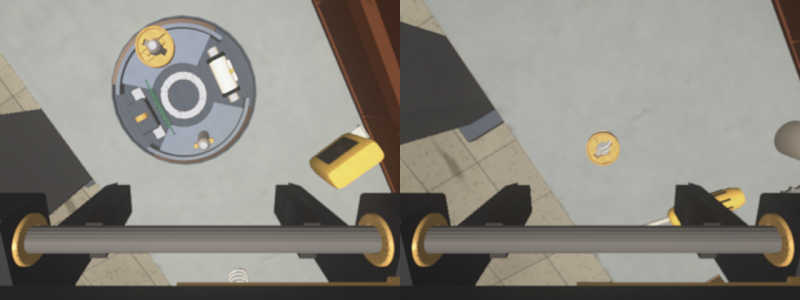

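View crops.

Both the rod, at raw (284,200), and the spring cap, at raw (283,207), are well in view. I'll zoom in for the pin and slot angles.

```bash
python3 - <<'E'
from h import *
import pickle
cs=pickle.load(open("c1.pkl","rb"))
a=cs["rod"]["color"][170:230,254:314]; b=cs["spr"]["color"][177:237,253:313]
im=np.hstack([cv2.resize(x,(400,400),interpolation=cv2.INTER_CUBIC) for x in(a,b)])[:,:,::-1]
cv2.imwrite("pics/w1z.png",im)
E
```

```text
(no output)
```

View pics/w1z.png

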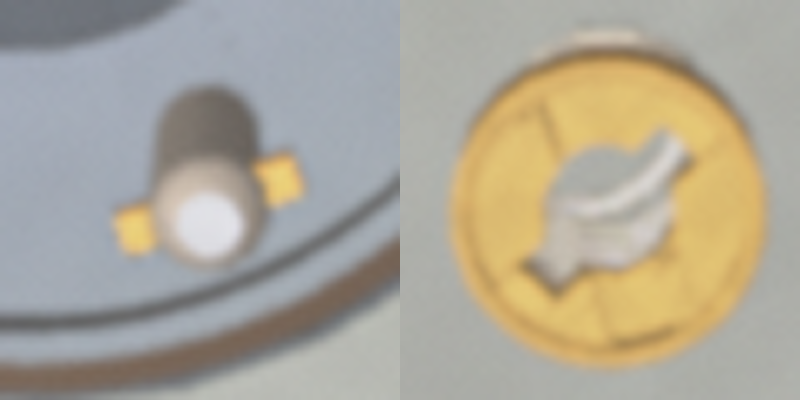

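```bash
python3 - <<'E'
from h import *
import pickle
cs=pickle.load(open("c1.pkl","rb")); k=60/400
f=lambda n,x,y,z,o: ray(cs[n],o[0]-.5+x*k+0,o[1]-.5+y*k,z)
o=(254,170)
p1=f("rod",136,230,.0615,o);p2=f("rod",280,180,.0615,o);t=f("rod",208,222,.071,o)
d=p2-p1;print("pin",p1,p2,(p1+p2)/2,np.hypot(*d[:2]),np.degrees(np.arctan2(d[1],d[0])),"tip",t)
o=(253,177)
s1=f("spr",283,148,.052,o);s2=f("spr",140,280,.052,o);d=s2-s1
print("slot",(s1+s2)/2,np.hypot(*d[:2]),np.degrees(np.arctan2(d[1],d[0])))
print("cap c",f("spr",208,208,.054,o))
# colour-based
for n,o,z,lo in(("rod",(254,170),.0615,110),("spr",(253,177),.054,110)):
    h=cv2.cvtColor(cs[n]["color"],cv2.COLOR_RGB2HSV)[o[1]:o[1]+60,o[0]:o[0]+60]
    m=((h[...,0]>12)&(h[...,0]<30)&(h[...,1]>lo)&(h[...,2]>100)).astype(np.uint8)
    if n=="rod": m[40:]=0
    N,L,S,C=cv2.connectedComponentsWithStats(m)
    for i in range(1,N):
        if S[i,4]>5: print(n,S[i],ray(cs[n],o[0]+C[i][0],o[1]+C[i][1],z))
    if n=="spr":
        ct=max(cv2.findContours(m,0,1)[0],key=cv2.contourArea); (x,y),A,g=cv2.fitEllipse(ct); print("ell",ray(cs[n],o[0]+x,o[1]+y,z),A)
E
```

```text
pin [ 0.48229411 -0.10217174  0.0615    ] [ 0.49958113 -0.10535635  0.0615    ] [ 0.49093762 -0.10376405  0.0615    ] 0.0175779104506451 -10.437969424833543 tip [ 0.49102229 -0.10358425  0.071     ]
slot [ 0.42670845 -0.32020517  0.052     ] 0.023650549886351388 -166.31498173093863
cap c [ 0.42704031 -0.31890592  0.054     ]
rod [38 24  7  6 27] [ 0.49947307 -0.10494339  0.0615    ]
rod [18 31  5  6 20] [ 0.48248718 -0.10191866  0.0615    ]
spr [   8    8   46   46 1250] [ 0.42708502 -0.31902428  0.054     ]
ell [ 0.42714478 -0.31896096  0.054     ] (44.99193572998047, 45.50934982299805)
```

```bash
python3 - <<'E'
from h import *
import pickle
A=130
jaws.set_gripper(.062,30)
env.move_to([.4271,-.319,.16],down(A))
env.move_l([.4271,-.319,.096],.08)
jaws.set_gripper(.03,30)
o=status.get_obs();print(o["time_s"],o["gripper_width"],o["gripper_force"],o["ee_pos"],o["wrist_force"])
env.move_l([.4271,-.319,.20],.1)
env.move_to([.491,-.1037,.21],down(A-24)); env.wait(.3)
o=status.get_obs();print(o["time_s"],o["gripper_width"],o["ee_pos"],o["wrist_force"],o["ft_torque"])
c=imaging.capture("wrist");s=imaging.capture("scene")
pickle.dump((c,s),open("c2.pkl","wb"))
a=cv2.resize(c["color"],(480,360)); b=cv2.resize(s["color"][150:250,190:290],(320,320),interpolation=cv2.INTER_CUBIC)
b=np.vstack([b,np.zeros((40,320,3),np.uint8)])
cv2.imwrite("pics/w2.png",np.hstack([a,b])[:,:,::-1])
E
```

```text
6.6 0.03740127521386037 30.00002710148692 [ 0.42709789 -0.3190546   0.09609514] [-0.55538181 -0.38958955  0.90301243]
8.9917 0.03695241828252864 [ 0.49091388 -0.10444741  0.20989379] [-3.81273643e-01 -6.51176031e-04 -9.53547955e-01] [-0.05152662 -0.10645236 -0.01564712]
```

View pics/w2.png

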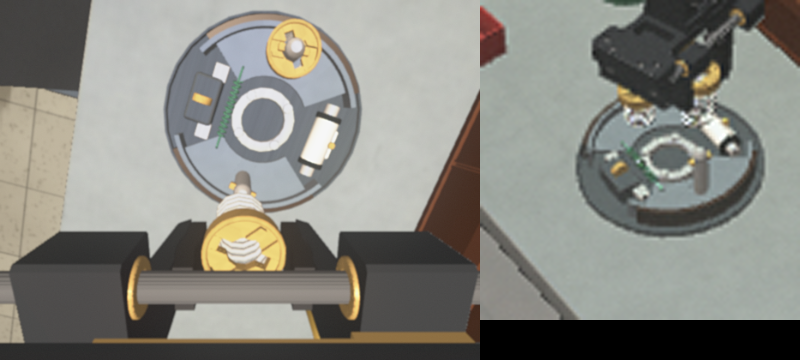

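The set is held, with cap at raw (285,284), foot coils above it and rod at (282,215). I'll zoom to check the slot angle and centring.

```bash
python3 - <<'E'
from h import *
import pickle
c,s=pickle.load(open("c2.pkl","rb"))
cv2.imwrite("pics/w2z.png",cv2.resize(c["color"][195:325,222:352][:,:,::-1],(598,598),interpolation=cv2.INTER_CUBIC))
E
```

```text
(no output)
```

View pics/w2z.png

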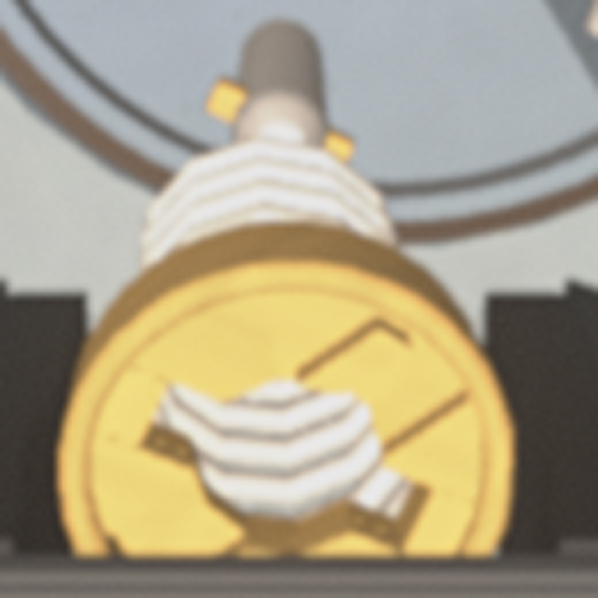

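```bash
python3 - <<'E'
from h import *
import pickle
c,s=pickle.load(open("c2.pkl","rb")); k=130/598
f=lambda x,y,z: ray(c,222-.5+x*k,195-.5+y*k,z)
a=f(153,408,.166);b=f(414,518,.166);d=b-a
print("slot",(a+b)/2,np.hypot(*d[:2]),np.degrees(np.arctan2(d[1],d[0])))
p=f(227,100,.0615);q=f(341,146,.0615);d=q-p
print("pin",p,q,np.hypot(*d[:2]),np.degrees(np.arctan2(d[1],d[0])))
L=f(58,470,.168);Rr=f(515,470,.168);T=f(286,262,.168);print("rim",L,Rr,np.linalg.norm(L-Rr),(L+Rr)/2,T)
u=(Rr-L)/np.linalg.norm(Rr-L);n=np.array([-u[1],u[0],0]); 
m=(L+Rr)/2
print("centre from top edge", T-n*.019, T+n*.019)
o=status.get_obs();print(o["ee_pos"],yaw())
E
```

```text
slot [ 0.49139912 -0.10253072  0.166     ] 0.024029519426303884 -8.921125115490334
pin [ 0.48243023 -0.10185659  0.0615    ] [ 0.50014285 -0.10396111  0.0615    ] 0.017837206458635322 -6.775828037094237
rim [ 0.47333934 -0.10723533  0.168     ] [ 0.50948668 -0.09686983  0.168     ] 0.03760416688656778 [ 0.49141301 -0.10205258  0.168     ] [ 0.48635677 -0.0845477   0.168     ]
centre from top edge [ 0.49159407 -0.10281162  0.168     ] [ 0.48111946 -0.06628378  0.168     ]
[ 0.49093143 -0.10415964  0.20995055] 105.960263895721
```

```bash
cat >> h.py <<'E'
def st(t=""):
    o=status.get_obs(); print(t,"t%.1f"%o["time_s"],"p",np.round(o["ee_pos"]*1e3,2),"yaw %.1f"%yaw(),"F",np.round(o["wrist_force"],1),"T",np.round(o["ft_torque"],3),"w %.4f"%o["gripper_width"]); return o
E
python3 - <<'E'
from h import *
env.move_l([.491,-.1040,.180],.06); env.wait(.2); st("a")
print(env.move_l([.491,-.1040,.1135],.03,threshold=4)); st("b")
E
```

```text
a t9.9 p [ 491.1  -104.03  180.3 ] yaw 106.0 F [-0.7  0.3 -0.7] T [-0.045 -0.077  0.023] w 0.0373
False
b t12.3 p [ 490.98 -104.01  113.61] yaw 106.0 F [-1.6 -0.3  1.4] T [-0.068  0.063  0.006] w 0.0372
```

```bash
python3 - <<'E'
from h import *
env.wait(.2); st("a")
print(env.move_l([.491,-.1040,.1075],.015,threshold=6)); st("b")
E
```

```text
a t12.5 p [ 491.   -104.02  113.57] yaw 106.0 F [-1.6 -0.1  0.7] T [-0.122  0.134 -0.006] w 0.0374
False
b t13.1 p [ 490.92 -104.1   107.43] yaw 106.0 F [-3.6 -1.4  4.1] T [-0.271  0.32   0.   ] w 0.0369
```

```bash
python3 - <<'E'
from h import *
print(env.move_l([.4904,-.1043,.0988],.015,threshold=10)); env.wait(.15); st("b")
E
```

```text
False
b t13.9 p [ 490.55 -104.26   99.33] yaw 106.0 F [-3.4  0.  10.6] T [-0.021  0.493  0.007] w 0.0371
```

```bash
python3 - <<'E'
from h import *
t0=status.get_obs()["ft_torque"][2]
a=106
while a>42:
    a-=4
    env.move_to([.4903,-.1043,.0987],down(a)); o=status.get_obs()
    if a%12==2 or a<58: st(a)
    if abs(o["ft_torque"][2]-t0)>.18: st("stop %d"%a); break
    if np.linalg.norm(o["wrist_force"])>18: st("F"); break
E
```

```text
98 t14.4 p [ 490.8  -104.15   99.36] yaw 98.0 F [-3.   2.4 10.5] T [ 0.239  0.133 -0.009] w 0.0377
86 t15.2 p [ 490.88 -104.38   99.41] yaw 86.0 F [-1.8  0.3 10.2] T [-0.024  0.133  0.045] w 0.0373
74 t15.9 p [ 490.78 -104.47   99.39] yaw 74.0 F [-3.8 -0.6 11. ] T [-0.153  0.227  0.011] w 0.0374
62 t16.7 p [ 490.69 -104.51   99.35] yaw 62.0 F [-3.2  0.  10.4] T [-0.221  0.257 -0.005] w 0.0371
54 t17.2 p [ 490.61 -104.48   99.34] yaw 54.0 F [-3.4 -1.4 10.6] T [-0.213  0.38   0.019] w 0.0372
50 t17.4 p [ 490.59 -104.49   99.3 ] yaw 50.0 F [-3.9 -1.3 10.5] T [-0.298  0.477  0.078] w 0.0373
46 t17.7 p [ 490.54 -104.51   99.29] yaw 46.0 F [-4.7 -1.  10.3] T [-0.329  0.483  0.049] w 0.0374
42 t17.9 p [ 490.52 -104.51   99.29] yaw 42.0 F [-4.9 -1.  11.2] T [-0.352  0.449  0.034] w 0.0372
```

```bash
python3 - <<'E'
from h import *
import pickle
c=imaging.capture("wrist");pickle.dump(c,open("c3.pkl","wb"))
cv2.imwrite("pics/w3.png",cv2.resize(c["color"][235:325,232:342][:,:,::-1],None,fx=5.5,fy=5.5,interpolation=cv2.INTER_CUBIC))
E
```

```text
(no output)
```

View pics/w3.png

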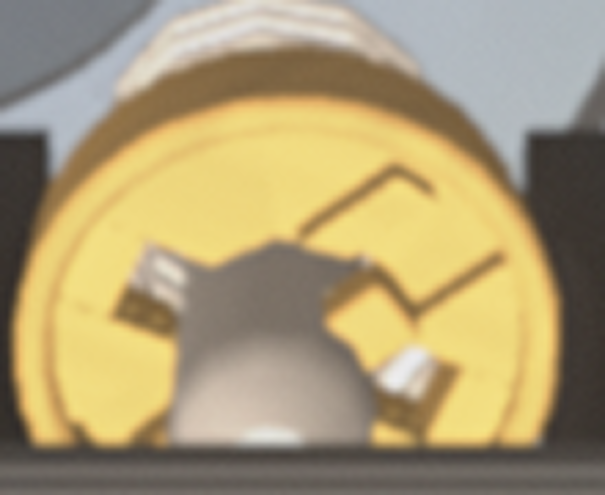

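The pin end, crop (390,287), lies between the groove edges, so the cap is turned into place. I'll let it rise into lock, release and check.

```bash
python3 - <<'E'
from h import *
env.move_l([.4900,-.1045,.1030],.015,threshold=14); env.wait(.2); st("up")
jaws.set_gripper(.055); env.wait(.2); st("open")
env.move_l([.4900,-.1045,.16],.06); 
env.move_to([.491,-.104,.25],down(60)); env.wait(.2); st("away")
c=imaging.capture("wrist")
cv2.imwrite("pics/w4.png",cv2.resize(c["color"][60:240,140:340][:,:,::-1],None,fx=3,fy=3,interpolation=cv2.INTER_CUBIC))
import pickle;pickle.dump(c,open("c4.pkl","wb"))
E
```

```text
up t18.6 p [ 490.44 -104.58  103.45] yaw 42.0 F [-2.4  0.8  8. ] T [-0.157  0.174 -0.003] w 0.0375
open t19.3 p [ 490.   -104.5   102.95] yaw 42.0 F [ 0.2 -0.  -0.7] T [-0.054  0.056 -0.025] w 0.0554
away t21.0 p [ 490.67 -103.89  248.61] yaw 60.0 F [ 0.3  0.5 -0.5] T [-0.018 -0.098 -0.017] w 0.0553
```

View pics/w4.png

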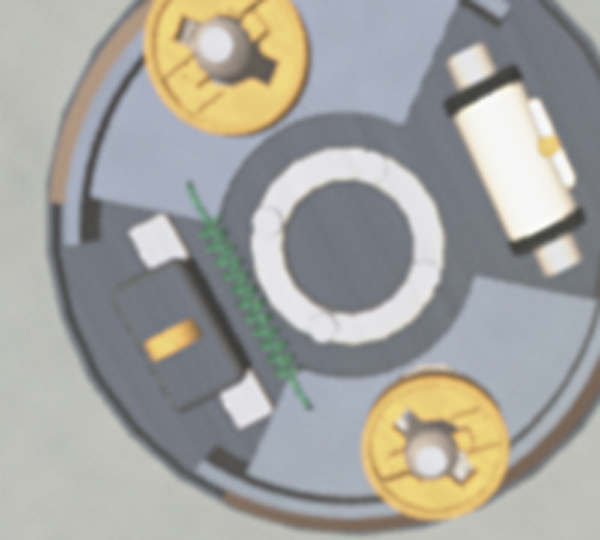

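The fitted cap looks just like the finished one, with its pin lying in the groove. I'll check its height from depth, then hand in.

```bash
python3 - <<'E'
from h import *
import pickle
c=pickle.load(open("c4.pkl","rb"));P=cloud(c)
h=cv2.cvtColor(c["color"],cv2.COLOR_RGB2HSV)
m=(h[...,0]>12)&(h[...,0]<30)&(h[...,1]>110)&(h[...,2]>100)
for x0,y0,x1,y1 in((258,180,312,236),(186,55,245,108)):
    p=P[y0:y1,x0:x1][m[y0:y1,x0:x1]]; print(np.percentile(p[:,2],[25,50,75]).round(4),p.mean(0).round(4))
z=np.median(P[180:236,258:312][m[180:236,258:312]][:,2])
if .055<z<.064: print(job_done())
E
```

```text
[0.0587 0.0597 0.061 ] [ 0.4927 -0.1037  0.0603]
[0.0583 0.0593 0.0606] [0.4972 0.0025 0.06  ]
the job is handed in; nothing more can be done
None
```

The spring and cap are threaded over the rod and locked with the pin in the cross groove. The cap sits at the same height as the finished one (about 59.5 mm), the arm is clear, and the job was handed in at about 21 s; no verdict came back.

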